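# Set the eccentric guide roller of a tube guide and prove it with the stepped gauge

## Robot

A 6-joint arm with a two-finger parallel gripper is mounted at the origin on the work surface. World frame = base frame: x ahead of the robot, y to its left, z up, the work surface at z = 0. Lengths are in m, angles in degrees, forces in N, time in s.
With the tool pointing down it reaches from about 0.4 to 0.825 m from the base axis. Payload 7 kg.
Tool frame: the origin (TCP) lies midway between the tips of the shut fingers; the grasp point (between the pads) lies 19 mm behind it; z points along the fingers, y is the direction in which the jaws open and shut (so a half turn about z gives the same grasp; the last joint's range is limited). The gripper opens to 88 mm and grips with 3 to 60 N. Pads are 19 mm wide; open, the fingers measure 130 mm over their backs; the gripper's body (78 mm by 193 mm) begins 47 mm behind the grasp point.
Start: joints at [92.137, 20.546, 0.682, 0, -70.136, -16.507], TCP at [0.168, 0.654, 0.227] pointing down, gripper open.
Joint ranges: [-176.03, 176.03], [-82.01, 121.73], [-58.28, 71.71], [-173.87, 95.51], [-174.79, -0.11], [-173.66, 173.66]. Speed limits (degrees/s): [136.94, 136.94, 172.46, 180, 180, 180].

## Interface

Orientations are given as [roll, pitch, yaw] about the fixed x, y, z axes, in that order (R = Rz(yaw) Ry(pitch) Rx(roll)).
In Python, from plant import r gives the robot as it stands. The module is installed in compiled form; this text tells all that it offers.
- The arm moves only by the tool send_rows, never from a script. Its argument "motion" is a list of rows, each an object with "travel": the shift along the tool's x, y, z in m, a list of three; "spin": the turn about the tool's z in degrees. In form: [{"travel": [tx, ty, tz], "spin": spin}, ...]. A call has 1 to 5 rows; each row shifts and turns the pose as measured when the row begins, along the tool's axes as they then stand; what a row does not reach is not made up. A row lasts 1/12 s, in which the tool goes at most 41.7 mm and 7.16 degrees, less where a joint would pass 70% of its speed; a pose out of reach is approached as far as the arm can. A call is refused whole if a number of a shift passes 0.0417 or a number of a turn 7.16, either way. A call with a gripper value outside its range is refused whole. "gripper" is the gripper command: -1 is shut, 1 is fully open, values between are in proportion, set as the call begins (left out, the last holds). The fingers move at their own pace and stop on an object; "squeeze" is the grip in N (left out, the last holds). Time passes only in rows, so rows that do not move let the fingers close. It gives the time, the measured TCP pose, the force and the opening at its end, in the units of the state.
- r.get_state(): the state, without advancing time (a new reading comes with each control period).
- r.capture(name): name is "scene" or "top" or "wrist"; returns (picture, depth): 400x640x3 uint8, blue, green, red; 400x640 float32, m along the optical axis (not along the pixel's ray), 0 where there is no reading.
- r.get_calibration(name): a dict with "fov_y" (degrees; the focal length in pixels is half the picture's height over the tangent of half this angle, whatever the lens; pixels are square), "cx", "cy" (the principal point, pixels), "origin" and "orientation" of the camera in the world. Camera axes: x right, y down, z forward; pixel columns grow to the right and rows downward; lengths in m; the calibration is good to about 2 mm. The wrist camera is an equidistant fisheye: a pixel r from the principal point sees the ray r / f radians off the axis. A picture is of the moment at which its call begins: read the wrist's pose just before it. get_calibration takes no time and is no camera call; for the wrist camera it gives the pose at the moment of the call.
- r.close_job(): hands the job in, once; it reports no verdict.
Trained networks look in the newest picture that a camera, given by its name, has taken for a name from the list of things; names that differ only in an ending like _2 or _b are one class to them, and where a whole thing is asked for, a point or a joint stands for the part that bears it (a point fixed in the world has none). Each returns a list of dicts, best first, with "conf" (0 to 1); they miss things now and then, are a little off and sometimes report something else, mostly with a low value. They report only what shows in the picture. A call takes as long as a camera call. They do not tell look-alikes from the thing itself.
- r.boxes_of(camera, target): "at" ([x, y, z] in m, in the coordinates of the camera as it stood for that picture, good to about 4 mm: the middle of the surface that is visible of it).
- r.pinpoint(camera, target): "at" ([x, y, z] in m, in the coordinates of the camera as it stood for that picture, good to about 4 mm: a listed point, or the origin of a listed thing).
The state is a dict: "time_s": time; "joints": joint angles; "qd": joint speeds; "joint_torque": joint torques, N m; "tcp_pos": TCP position; "eef_rot": TCP orientation; "contact_force": force on the tool from outside, world axes, zero at the start; "moment": the same for the moment, N m; "gripper_width": finger opening in m.
Only numpy, scipy, OpenCV 4.12 (cv2) and the standard library are available. Lean on these libraries where they do the work, as an engineer would, in place of code of your own. Each camera call takes 0.05 s, during which the arm holds its last target. There are 200 camera calls.

## Task

Set the tube guide: push the black head of the eccentric bolt down firmly, turn it to bring the roller towards the fence until the gap would let the narrow end of the stepped gauge through but not its wide part, and let the head spring back up so that it locks in a notch. Only then take the gauge from its tray, run its narrow end well through the gap between roller and fence to prove the setting, draw it out and lay it flat back in the tray. Leave the valve, the jar and the coupling where they are.

Things in the scene. Friction and masses are not known exactly. Their poses are not given: they have to be found in the camera images.
- stand: Grey base plate of the tube guide, fixed, 165 x 275 x 8 mm (x -90..75, y -75..200). Origin on the bench surface, z up, plate top at z 8. The gauge travels over it along its +y, entering from the open -y end. The eccentric bolt's vertical axis is at x -30, y 0 mm. A grey housing 110 x 60 mm, 95 mm high, stands at the far end, from y 135 mm.
- fence: Aluminium fence on the plate, fixed, axes parallel to the stand's. Origin on its working face at the plate's top; the face is the plane x = 0 of its frame, looks to its -x towards the roller, is 24 mm high and runs y -20..105 mm. Its distance from the bolt differs from start to start, so the notch needed differs too.
- roller_center (a point): Centre of the steel roller disc, radius 18 mm, z 10..30 mm over the bench. Gap = -(its x in the fence's frame) - 18 mm. At joint cam = q it is at x = -30 - 9 cos(40deg + q), y = -9 sin(40deg + q) mm of the stand. The gap starts at 22.5 to 28 mm; 16 to 20 is right, best the notch nearest 18 (always within 1.2 mm of it). A notch changes it by 1.7 to 2.4 mm.
- cam (a joint): Turn of the eccentric bolt with its roller and head, rad, positive counterclockwise from above, which narrows the gap. Starts at 0, in the first of 7 notches at 0, 15, 30 .. 90 deg (0.2618 rad apart); it stops after the last. It turns freely only while the head is pressed; friction about 0.03 N m.
- head (a joint): How far the head is pressed down, m: 0 up and locked, 0.010 at its stop. The pointer finger is clear of the teeth from about 0.0077; hold about 0.0085 while turning. The spring needs about 4 N to start, 8 to 9 N at 8.5 mm. Unpressed, the teeth hold it; forcing it past them does not count. When let up, the finger slips off the rounded teeth into the nearest notch (unless just midway).
- head_grip (a point): Point on the bolt's axis in the black head at gripping height, 86 mm above the bench when up. The head is a bar 44 mm long (point's x), 18 mm wide, z 58..94 mm when up; grip it across the 18 mm. x points along the bar towards the steel pointer finger below it (37 mm long, 46 mm above the bench); at joint cam = 0 x points 100 deg counterclockwise from the stand's x.
- index (a point): Steel index plate, fixed on the stand: 8 teeth pointing at the bolt's axis, 27 to 39 mm from it, on an arc rim out to 46 mm, z 40 to 49 mm over the bench, around the bolt's +y and -x sides. The head's pointer finger lies between two teeth when locked. The point is on the bolt's axis at the teeth's height.
- gauge: Stepped steel gauge, loose, about 0.2 kg, 18 mm high. Origin on its underside at the step; y towards the nose. Wide part 20 mm: x -10..10, y -74..0. Narrow part 16 mm: x -6..10, y 0..52, flush with the wide part on +x, the fence side. Lead-in nose: x -3..7, y 52..60. Upright grey handle 20 x 26 mm at x 0, y -42, up to z 72 mm. Starts in the tray, nose to the left.
- gauge_grip (a point): Grip point in the gauge's handle: 56 mm above the gauge's underside, at x 0, y -42 mm of the gauge, same axes. Grip it across x (20 mm).
- gauge_nose (a point): End of the gauge's nose on the underside: x 2, y 60 mm of the gauge. Run well through, it lies 35 mm or more past the roller's centre along the stand's y, with the gauge flat, on the plate or a few mm over it. In a right gap the shoulder stops on the roller with the nose about 48 to 59 mm past that centre.
- tray: Shallow black open tray, fixed, 70 x 170 mm (long along its y), walls 4 mm thick, 15 mm high. Origin at the centre of its underside; inner floor 4 mm above it. The gauge lies in it with its y within 0.12 rad of the tray's y.
- valve: Bystander: loose brass ball valve, 72 mm long, 49 mm high. Origin at the centre of its underside.
- jar: Bystander: loose jar with a white cap, 64 mm diameter, 60 mm high. Origin at the centre of its underside.
- coupling: Bystander: copper coupling standing loose, 36 mm diameter, 48 mm high. Origin at the centre of its underside.
Not all that is in view belongs to the job. Several things look just like the gauge: the one meant starts farthest to the robot's right.

How it is judged (in metres and radians):
On the way, in this order (a step that is already met when the one before it is completed fails the run):
1. the bolt is turned out of its first notch while the head is pressed (value of joint head above 0.0065 m and value of joint cam above 0.18 rad), for 0.1 s.
2. the gap is 16 to 20 mm and the head is up, locked in a notch (within 1.5 mm) (x of roller_center in the frame of fence between -0.038 and -0.034 m and value of joint head below 0.0015 m), for 0.3 s.
3. the gauge, flat, is run through the gap, nose 33 mm past the roller's centre (y of gauge_nose in the frame of stand above 0.025 m and z of gauge_nose in the frame of stand below 0.015 m and x of gauge_nose in the frame of fence between -0.016 and -0.004 m and angle between the y axis of gauge and the y axis of stand, either way round below 0.15 rad and angle between gauge's own z axis and vertical below 0.12 rad), for 0.1 s.
At the end, for the whole second after the job is handed in: The gap between roller and fence is 16 to 20 mm, the head is up (within 1.5 mm) and so locked, and the gauge lies at rest flat on the tray's floor, upright on its underside and wholly inside the walls; nothing else has been moved (all of step 2 and x of gauge in the frame of tray between -0.025 and 0.025 m and y of gauge in the frame of tray between -0.025 and 0.035 m and z of gauge in the frame of tray below 0.008 m and angle between gauge's own z axis and vertical below 0.08 rad and linear speed of gauge below 0.02 m/s); the robot touches nothing.
It fails at once if a bystander is moved by more than 25 mm (distance of any of valve, jar, coupling from where it was at the start of the episode above 0.025 m).
It also fails if it takes over 51 s, if anything falls off the work surface, if the arm or the gripper's body presses on something with over 40 N, if the wrist force passes 120 N, or if a joint passes its speed limit or range.

## Working session

There is one attempt and no reset: what is moved stays moved. The work goes in short steps, Python scripts to look and compute and a tool call to move; the robot and the scene stay as the last step left them, time stands still between calls to the robot, and variables do not carry over. Pictures are saved under pics/ and viewed, about 8 in all and at most 12, crops included, and the job is handed in when it is done.

Besides the shell and the picture viewer there is one more tool, called by a JSON object that holds its "fn" and its "kwargs", one argument or row to a line. send_rows: Moves the arm, as the interface text tells. Its arguments: {"type":"object","properties":{"motion":{"type":"array"},"gripper":{"type":"number"},"squeeze":{"type":"number"}},"required":["motion"]}

```bash
mkdir -p pics; cat > h.py <<'E'
import numpy as np, cv2
from scipy.spatial.transform import Rotation as R
from plant import r
def rot(o):
    o=np.array(o,float)
    return o if o.shape==(3,3) else R.from_euler('xyz',o,degrees=True).as_matrix()
def w(c,cal,p): return rot(cal['orientation'])@np.array(p)+np.array(cal['origin'])
def px2w(cal,depth,u,v,win=1):
    f=200/np.tan(np.radians(cal['fov_y']/2)); z=np.median(depth[v-win:v+win+1,u-win:u+win+1])
    return w(0,cal,[(u-cal['cx'])/f*z,(v-cal['cy'])/f*z,z])
def proj(cal,p):
    f=200/np.tan(np.radians(cal['fov_y']/2)); q=rot(cal['orientation']).T@(np.array(p)-cal['origin'])
    return (q[:2]/q[2]*f+[cal['cx'],cal['cy']]).round(0)
def pin(c,cal,n,fn='pinpoint',k=4):
    for d in getattr(r,fn)(c,n)[:k]:
        p=w(c,cal,d['at']); print(c,fn,n,round(d['conf'],2),p.round(4), proj(cal,p) if c!='wrist' else '')
E
cat > a.py <<'E'
from h import *
for c in ['scene','top']:
    im,d=r.capture(c); cal=r.get_calibration(c); print(c,cal)
    cv2.imwrite(f'pics/{c}0.png',im); np.save(f'{c}0.npy',d)
    for n in ['stand','fence','head_grip','gauge','gauge_grip','tray','roller_center','index','gauge_nose']: pin(c,cal,n)
    for n in ['valve','jar','coupling']: pin(c,cal,n,k=1)
print(r.get_state())
E
python3 a.py
```

```text
scene {'fov_y': 56.20454087284663, 'cx': 319.96885833304236, 'cy': 202.2310541852227, 'origin': array([0.92588463, 0.49500865, 0.61972036]), 'orientation': array([-129.25940336,   -0.42437084,  144.45277356])}
scene pinpoint fence 0.68 [0.5705 0.0761 0.0098] [339. 260.]
scene pinpoint fence 0.41 [ 0.7328 -0.2628 -0.002 ] [207. 209.]
scene pinpoint head_grip 0.66 [0.5368 0.0918 0.0882] [358. 232.]
scene pinpoint gauge 0.83 [0.3376 0.0537 0.0027] [407. 216.]
scene pinpoint gauge 0.77 [ 0.4911 -0.2185  0.0046] [296. 184.]
scene pinpoint gauge 0.75 [ 0.821   0.0347 -0.0021] [224. 307.]
scene pinpoint gauge 0.74 [0.282  0.2513 0.002 ] [489. 255.]
scene pinpoint gauge_grip 0.95 [ 0.4838 -0.2588  0.0664] [290. 157.]
scene pinpoint gauge_grip 0.74 [0.2518 0.2147 0.0554] [490. 223.]
scene pinpoint gauge_grip 0.69 [0.378  0.0394 0.0544] [394. 203.]
scene pinpoint gauge_grip 0.55 [0.8257 0.0766 0.0546] [227. 306.]
scene pinpoint tray 0.74 [ 4.854e-01 -2.151e-01 -4.000e-04] [299. 185.]
scene pinpoint roller_center 0.86 [0.5285 0.0859 0.0216] [357. 251.]
scene pinpoint index 0.92 [0.5364 0.0897 0
[... 2117 characters left out ...]
0.3697 -0.0811  0.0052] [346. 280.]
{'time_s': 1.3, 'joints': array([ 9.21345487e+01,  2.05472675e+01,  6.81988106e-01, -1.52357585e-03,
       -7.01368863e+01, -1.65069747e+01]), 'qd': array([ 0.06033302,  0.06861728, -0.03432041,  0.0555003 , -0.04343727,
       -0.01174997]), 'joint_torque': array([-8.63943114e-04, -5.82381892e+01,  2.93291581e+01,  7.00195223e+00,
        1.23833338e-02, -1.48205697e-05]), 'tcp_pos': array([0.16755366, 0.6538411 , 0.22654642]), 'eef_rot': array([ 1.79997516e+02,  7.58500068e-04, -1.43729438e+01]), 'contact_force': array([ 0.5224591 ,  0.81232673, -0.99808009]), 'moment': array([-0.01647789, -0.04896329, -0.0013397 ]), 'gripper_width': 0.0876074214061984}
```

```bash
python3 - <<'E'
import cv2
im=cv2.imread('pics/top0.png'); 
a=cv2.resize(im[170:270,225:445],None,fx=3.6,fy=3.6,interpolation=cv2.INTER_CUBIC); cv2.imwrite('pics/crop1.png',a)
E
```

```text
(no output)
```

View pics/top0.png

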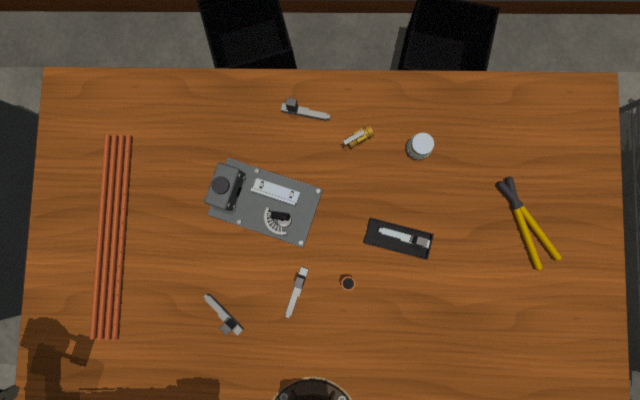

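View pics/crop1.png

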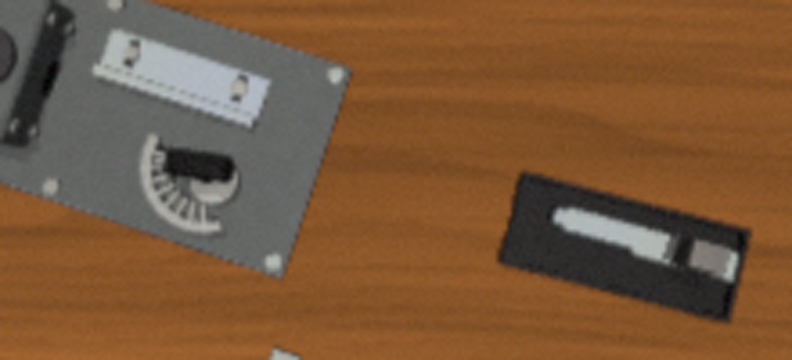

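```bash
cat >> h.py <<'E'
def cloud(cal,d):
    f=200/np.tan(np.radians(cal['fov_y']/2)); v,u=np.mgrid[:400,:640]
    p=np.stack([(u-cal['cx'])/f*d,(v-cal['cy'])/f*d,d],-1)
    return p@rot(cal['orientation']).T+np.array(cal['origin'])
def rect(P):
    c,s,a=cv2.minAreaRect((P[:,:2]*1000).astype(np.float32)); 
    b=cv2.boxPoints((c,s,a)); e=[b[1]-b[0],b[2]-b[1]]; l=max(e,key=np.linalg.norm); l=l*np.sign(l[1])
    return np.round(c,1),np.round(sorted(s),1),round(np.degrees(np.arctan2(l[1],l[0])),1)
def plan(goal,yaw,st=None,dmax=.04,amax=7):
    """rows from measured pose to TCP goal, tool down yaw"""
    st=st or r.get_state(); p=np.array(st['tcp_pos']); y=st['eef_rot'][2]
    D=np.array(goal)-p; A=(yaw-y+180)%360-180
    n=int(max(np.ceil(np.linalg.norm(D)/dmax),np.ceil(abs(A)/amax),1)); print(n,'rows; from',p.round(4),np.round(st['eef_rot'],2),'D',D.round(4),'A',round(A,2))
    out=[]
    for i in range(n):
        a=np.radians(y+A*i/n); d=D/n
        t=[d@[np.cos(a),np.sin(a),0],d@[np.sin(a),-np.cos(a),0],-d[2]]
        out.append('{"travel":[%.4f,%.4f,%.4f],"spin":%.2f}'%(*t,-A/n))
    for i in range(0,n,5): print('['+','.join(out[i:i+5])+']')
E
python3 - <<'E'
from h import *
d=np.load('top0.npy'); cal=r.get_calibration('top'); C=cloud(cal,d)
box=lambda x0,x1,y0,y1,z0,z1:C[(C[...,0]>x0)&(C[...,0]<x1)&(C[...,1]>y0)&(C[...,1]<y1)&(C[...,2]>z0)&(C[...,2]<z1)]
print('plate+',rect(box(.42,.72,-.03,.32,.005,.2)))
print('fence',rect(box(.55,.65,.04,.19,.027,.038)))
print('head',rect(box(.5,.58,.05,.13,.08,.11)))
print('tray+',rect(box(.4,.57,-.33,-.1,.008,.2)))
print('gauge top',rect(box(.4,.57,-.33,-.1,.019,.027)))
print('table z',np.median(box(.45,.6,-.08,-.05,-.1,.1)[:,2]))
plan([.537,.091,.22],-98)
E
```

```text
plate+ (array([570.2, 144.2]), array([296. , 348.3]), np.float32(90.6))
fence (array([587. , 118.2]), array([  7.7, 124.3]), np.float32(72.9))
head (array([533.8,  89.8]), array([17.7, 43.8]), np.float32(83.3))
tray+ (array([ 489.8, -227.3]), array([ 85.5, 193. ]), np.float32(77.5))
gauge top (array([ 484.5, -220.4]), array([ 67.5, 155.3]), np.float32(78.3))
table z 0.001215194575114431
17 rows; from [0.1676 0.6538 0.2265] [180.     0.   -14.37] D [ 0.3694 -0.5628 -0.0065] A -83.63
[{"travel":[0.0293,0.0267,0.0004],"spin":4.92},{"travel":[0.0315,0.0241,0.0004],"spin":4.92},{"travel":[0.0334,0.0213,0.0004],"spin":4.92},{"travel":[0.0351,0.0183,0.0004],"spin":4.92},{"travel":[0.0365,0.0153,0.0004],"spin":4.92}]
[{"travel":[0.0377,0.0121,0.0004],"spin":4.92},{"travel":[0.0386,0.0088,0.0004],"spin":4.92},{"travel":[0.0392,0.0055,0.0004],"spin":4.92},{"travel":[0.0395,0.0021,0.0004],"spin":4.92},{"travel":[0.0396,-0.0013,0.0004],"spin":4.92}]
[{"travel":[0.0393,-0.0047,0.0004],"spin":4.92},{"travel":[0.0388,-0.0081,0.0004],"spin":4.92},{"travel":[0.0379,-0.0114,0.0004],"spin":4.92},{"travel":[0.0368,-0.0146,0.0004],"spin":4.92},{"travel":[0.0354,-0.0177,0.0004],"spin":4.92}]
[{"travel":[0.0338,-0.0207,0.0004],"spin":4.92},{"travel":[0.0319,-0.0235,0.0004],"spin":4.92}]
```

{"fn": "send_rows", "kwargs": {
  "motion": [
    {"travel": [0.0293,0.0267,0.0004],"spin": 4.9},
    {"travel": [0.0315,0.0241,0.0004],"spin": 4.9},
    {"travel": [0.0334,0.0213,0.0004],"spin": 4.9},
    {"travel": [0.0351,0.0183,0.0004],"spin": 4.9},
    {"travel": [0.0365,0.0153,0.0004],"spin": 4.9}
  ],
  "gripper": 0.3,
  "squeeze": 30
}}

```text
time_s: 1.72
tcp_pos: [0.2753, 0.488, 0.2216]
eef_rot: [180.0, -0.1, -39.3]
contact_force: [1.8, 0.2, 0.5]
gripper_width: 0.0604
```

{"fn": "send_rows", "kwargs": {
  "motion": [
    {"travel": [0.0377,0.0121,0.0004],"spin": 4.9},
    {"travel": [0.0386,0.0088,0.0004],"spin": 4.9},
    {"travel": [0.0392,0.0055,0.0004],"spin": 4.9},
    {"travel": [0.0395,0.0021,0.0004],"spin": 4.9},
    {"travel": [0.0396,-0.0013,0.0004],"spin": 4.9}
  ]
}}

```text
time_s: 2.13
tcp_pos: [0.3848, 0.3125, 0.221]
eef_rot: [-179.8, 0.0, -64.9]
contact_force: [1.0, 0.7, 0.8]
gripper_width: 0.0568
```

{"fn": "send_rows", "kwargs": {
  "motion": [
    {"travel": [0.0393,-0.0047,0.0004],"spin": 4.9},
    {"travel": [0.0388,-0.0081,0.0004],"spin": 4.9},
    {"travel": [0.0379,-0.0114,0.0004],"spin": 4.9},
    {"travel": [0.0368,-0.0146,0.0004],"spin": 4.9},
    {"travel": [0.0354,-0.0177,0.0004],"spin": 4.9}
  ]
}}

```text
time_s: 2.55
tcp_pos: [0.4917, 0.1347, 0.2214]
eef_rot: [-179.6, 0.3, -90.5]
contact_force: [1.9, 2.1, -0.5]
gripper_width: 0.0569
```

```bash
python3 - <<'E'
from h import *
cal=r.get_calibration('wrist'); im,d=r.capture('wrist'); print(cal)
cv2.imwrite('pics/w1.png',im); np.save('w1.npy',d); np.save('w1cal.npy',cal)
for n in ['fence','head_grip','roller_center','index','stand']: pin('wrist',cal,n,k=2)
plan([.535,.0905,.11],-97)
E
```

```text
{'fov_y': 65.70646984690485, 'cx': 321.17208458594536, 'cy': 193.90904967853123, 'origin': array([0.48893318, 0.05450442, 0.38009176]), 'orientation': array([162.52463115,   0.42518658, 179.4691032 ])}
wrist pinpoint fence 0.56 [0.5728 0.0794 0.008 ] 
wrist pinpoint head_grip 0.66 [0.5357 0.0937 0.0884] 
wrist pinpoint roller_center 0.58 [0.531  0.0847 0.0207] 
wrist pinpoint index 0.74 [0.5347 0.0908 0.048 ] 
wrist pinpoint stand 0.59 [ 0.5616  0.0826 -0.0013] 
4 rows; from [0.4908 0.137  0.2209] [-179.68    0.31  -90.27] D [ 0.0442 -0.0465 -0.1109] A -6.73
[{"travel":[0.0116,-0.0111,0.0277],"spin":1.68},{"travel":[0.0112,-0.0114,0.0277],"spin":1.68},{"travel":[0.0109,-0.0118,0.0277],"spin":1.68},{"travel":[0.0105,-0.0121,0.0277],"spin":1.68}]
```

View pics/w1.png

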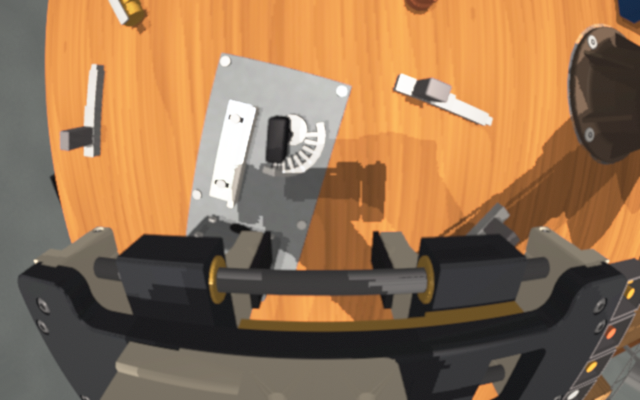

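```bash
cat >> h.py <<'E'
def fcloud(cal,d):
    f=200/np.tan(np.radians(cal['fov_y']/2)); v,u=np.mgrid[:400,:640]
    x=(u-cal['cx']);y=(v-cal['cy']); rr=np.hypot(x,y)+1e-9; th=rr/f; k=np.tan(th)/rr
    return np.stack([x*k*d,y*k*d,d],-1)@rot(cal['orientation']).T+np.array(cal['origin'])
def analyse(C,ax=(.535,.0905)):
    P=C.reshape(-1,3); P=P[np.isfinite(P).all(1)]
    sel=lambda Q,x0,x1,y0,y1,z0,z1:Q[(Q[:,0]>x0)&(Q[:,0]<x1)&(Q[:,1]>y0)&(Q[:,1]<y1)&(Q[:,2]>z0)&(Q[:,2]<z1)]
    F=sel(P,.54,.66,.03,.2,.028,.036); H=sel(P,.49,.58,.04,.14,.085,.11)
    print('fence',rect(F),len(F),'z',np.median(F[:,2]).round(4)); print('head',rect(H),len(H),np.median(H[:,2]).round(4))
    a=np.radians(-17); S=np.array([[np.cos(a),np.sin(a)],[-np.sin(a),np.cos(a)]])
    hc=np.array(rect(H)[0])/1000
    f=(F[:,:2]-hc)@S.T*1000; print('fence rel bolt x pct',np.percentile(f[:,0],[0,2,5,50,95,98,100]).round(1),'y',np.percentile(f[:,1],[0,2,98,100]).round(1))
    L=sel(P,.4,.72,-.05,.2,.006,.011); l=(L[:,:2]-hc)@S.T*1000; l=l[(l[:,1]>-60)&(l[:,1]<60)&(abs(l[:,0])<115)]
    print('plate x (expect -60..105)',np.percentile(l[:,0],[0,.5,1,2,98,99,99.5,100]).round(1))
E
python3 - <<'E'
from h import *
analyse(fcloud(np.load('w1cal.npy',allow_pickle=True).item(),np.load('w1.npy')))
analyse(cloud(r.get_calibration('top'),np.load('top0.npy')))
E
```

```text
fence (array([587.4, 141.9]), array([ 53.1, 160.8]), np.float32(61.5)) 758 z 0.0329
head (array([534.4,  91.5]), array([19. , 43.9]), np.float32(81.4)) 893 0.0948
fence rel bolt x pct [ 3.8 38.  38.2 41.9 46.1 46.7 78.1] y [-19.5 -17.3 104.2 137.1]
plate x (expect -60..105) [-60.5 -59.4 -58.8 -57.8 102.  103.3 103.9 105.5]
fence (array([583.3, 139.2]), array([ 50. , 157.1]), np.float32(64.0)) 149 z 0.033
head (array([533.8,  89.8]), array([17.7, 43.8]), np.float32(83.3)) 129 0.095
fence rel bolt x pct [ 4.  38.7 38.8 42.9 46.3 47.3 69.9] y [-19.4 -17.2 106.1 135.5]
plate x (expect -60..105) [-109.   -79.6  -59.5  -58.1  102.5  103.7  104.4  107.2]
```

{"fn": "send_rows", "kwargs": {
  "motion": [
    {"travel": [0.0116,-0.0111,0.0277],"spin": 1.7},
    {"travel": [0.0112,-0.0114,0.0277],"spin": 1.7},
    {"travel": [0.0109,-0.0118,0.0277],"spin": 1.7},
    {"travel": [0.0105,-0.0121,0.0277],"spin": 1.7}
  ]
}}

```text
time_s: 3.18
tcp_pos: [0.54, 0.1007, 0.1156]
eef_rot: [-178.9, 1.0, -96.3]
contact_force: [0.4, 0.5, -0.3]
gripper_width: 0.0569
```

```bash
python3 - <<'E'
from h import *
plan([.5345,.0908,.067],-97.4,dmax=.013)
E
```

```text
4 rows; from [0.54   0.1007 0.1156] [-178.86    0.98  -96.28] D [-0.0055 -0.0099 -0.0486] A -1.12
[{"travel":[0.0026,0.0011,0.0121],"spin":0.28},{"travel":[0.0026,0.0011,0.0121],"spin":0.28},{"travel":[0.0026,0.0011,0.0121],"spin":0.28},{"travel":[0.0026,0.0010,0.0121],"spin":0.28}]
```

{"fn": "send_rows", "kwargs": {
  "motion": [
    {"travel": [0.0026,0.0011,0.0121],"spin": 0.28},
    {"travel": [0.0026,0.0011,0.0121],"spin": 0.28},
    {"travel": [0.0026,0.0011,0.0121],"spin": 0.28},
    {"travel": [0.0026,0.001,0.0121],"spin": 0.28}
  ]
}}

```text
time_s: 3.52
tcp_pos: [0.5337, 0.096, 0.0607]
eef_rot: [-179.1, 0.8, -96.9]
contact_force: [0.2, 1.3, -0.9]
gripper_width: 0.0565
```

{"fn": "send_rows", "kwargs": {
  "motion": [
    {"travel": [0,0,0],"spin": 0},
    {"travel": [0,0,0],"spin": 0}
  ]
}}

```text
time_s: 3.68
tcp_pos: [0.5313, 0.0981, 0.0584]
eef_rot: [-179.3, 0.7, -96.6]
contact_force: [1.4, -0.1, 1.2]
gripper_width: 0.0567
```

{"fn": "send_rows", "kwargs": {
  "motion": [
    {"travel": [0.0068,-0.004,-0.0086],"spin": 0},
    {"travel": [0,0,0],"spin": 0},
    {"travel": [0,0,0],"spin": 0}
  ]
}}

```text
time_s: 3.93
tcp_pos: [0.5353, 0.0934, 0.0698]
eef_rot: [-179.2, 0.8, -96.3]
contact_force: [-0.4, -0.4, 0.3]
gripper_width: 0.057
```

{"fn": "send_rows", "kwargs": {
  "motion": [
    {"travel": [0.0027,0.0005,0.0025],"spin": 0.7},
    {"travel": [0,0,0],"spin": 0},
    {"travel": [0,0,0],"spin": 0}
  ]
}}

```text
time_s: 4.18
tcp_pos: [0.5359, 0.0915, 0.0694]
eef_rot: [-179.0, 0.9, -97.0]
contact_force: [0.7, 0.0, 1.1]
gripper_width: 0.0573
```

{"fn": "send_rows", "kwargs": {
  "motion": [
    {"travel": [0,0,0],"spin": 0},
    {"travel": [0,0,0],"spin": 0},
    {"travel": [0,0,0],"spin": 0},
    {"travel": [0,0,0],"spin": 0},
    {"travel": [0,0,0],"spin": 0}
  ],
  "gripper": -1,
  "squeeze": 40
}}

```text
time_s: 4.6
tcp_pos: [0.5358, 0.0912, 0.0695]
eef_rot: [-179.0, 0.9, -97.1]
contact_force: [-0.3, 0.9, 0.3]
gripper_width: 0.0292
```

{"fn": "send_rows", "kwargs": {
  "motion": [
    {"travel": [0,0,0],"spin": 0},
    {"travel": [0,0,0],"spin": 0},
    {"travel": [0,0,0],"spin": 0},
    {"travel": [0,0,0],"spin": 0}
  ]
}}

```text
time_s: 4.93
tcp_pos: [0.5353, 0.0912, 0.0694]
eef_rot: [-179.1, 0.9, -97.1]
contact_force: [0.1, 0.8, -0.5]
gripper_width: 0.0174
```

{"fn": "send_rows", "kwargs": {
  "motion": [
    {"travel": [0,0,0.004],"spin": 0},
    {"travel": [0,0,0.004],"spin": 0},
    {"travel": [0,0,0.001],"spin": 0},
    {"travel": [0,0,0],"spin": 0}
  ]
}}

```text
time_s: 5.27
tcp_pos: [0.5354, 0.0911, 0.0608]
eef_rot: [-179.0, 0.9, -97.0]
contact_force: [-2.7, 0.5, 8.1]
gripper_width: 0.0181
```

{"fn": "send_rows", "kwargs": {
  "motion": [
    {"travel": [0,0,0],"spin": -5},
    {"travel": [0,0,0],"spin": -5},
    {"travel": [0,0,0],"spin": -5},
    {"travel": [0,0,0],"spin": -5}
  ]
}}

```text
time_s: 5.6
tcp_pos: [0.5354, 0.0911, 0.0615]
eef_rot: [-178.8, 0.5, -76.4]
contact_force: [-2.5, 1.1, 7.0]
gripper_width: 0.0177
```

{"fn": "send_rows", "kwargs": {
  "motion": [
    {"travel": [0,0,0.0012],"spin": -5},
    {"travel": [0,0,0.0002],"spin": -5},
    {"travel": [0,0,0.0002],"spin": -5},
    {"travel": [0,0,0.0002],"spin": -5}
  ]
}}

```text
time_s: 5.93
tcp_pos: [0.5354, 0.091, 0.0607]
eef_rot: [-178.7, -0.0, -55.3]
contact_force: [-3.2, 0.3, 8.9]
gripper_width: 0.0182
```

{"fn": "send_rows", "kwargs": {
  "motion": [
    {"travel": [0,0,0.0002],"spin": -5},
    {"travel": [0,0,0.0002],"spin": -5},
    {"travel": [0,0,0.0002],"spin": -5},
    {"travel": [0,0,0.0002],"spin": 0},
    {"travel": [0,0,0],"spin": 0}
  ]
}}

```text
time_s: 6.35
tcp_pos: [0.5354, 0.091, 0.0612]
eef_rot: [-178.8, -0.4, -39.1]
contact_force: [-2.3, 1.9, 6.6]
gripper_width: 0.0175
```

{"fn": "send_rows", "kwargs": {
  "motion": [
    {"travel": [0,0,0.0003],"spin": -2},
    {"travel": [0,0,0],"spin": 0},
    {"travel": [0,0,-0.003],"spin": 0},
    {"travel": [0,0,-0.003],"spin": 0},
    {"travel": [0,0,-0.002],"spin": 0}
  ]
}}

```text
time_s: 6.77
tcp_pos: [0.5353, 0.091, 0.0695]
eef_rot: [-178.9, -0.5, -36.9]
contact_force: [1.1, 1.6, -7.9]
gripper_width: 0.018
```

{"fn": "send_rows", "kwargs": {
  "motion": [
    {"travel": [0,0,0],"spin": 0},
    {"travel": [0,0,0],"spin": 0}
  ]
}}

```text
time_s: 6.93
tcp_pos: [0.5354, 0.091, 0.0692]
eef_rot: [-178.9, -0.5, -36.9]
contact_force: [-0.8, 1.3, 3.5]
gripper_width: 0.018
```

{"fn": "send_rows", "kwargs": {
  "motion": [
    {"travel": [0,0,0],"spin": 0},
    {"travel": [0,0,0],"spin": 0},
    {"travel": [0,0,0],"spin": 0},
    {"travel": [0,0,-0.01],"spin": 0},
    {"travel": [0,0,-0.03],"spin": 0}
  ],
  "gripper": 0.3
}}

```text
time_s: 7.35
tcp_pos: [0.5314, 0.089, 0.1041]
eef_rot: [-179.4, -0.2, -37.0]
contact_force: [0.5, -0.2, -0.1]
gripper_width: 0.0457
```

{"fn": "send_rows", "kwargs": {
  "motion": [
    {"travel": [0,0,-0.04],"spin": 5},
    {"travel": [0,0,-0.04],"spin": 5},
    {"travel": [-0.01,-0.02,-0.03],"spin": 5},
    {"travel": [-0.01,-0.03,0],"spin": 5},
    {"travel": [0,0,0],"spin": 5}
  ]
}}

```text
time_s: 7.77
tcp_pos: [0.5571, 0.1354, 0.2289]
eef_rot: [-178.9, 0.0, -63.0]
contact_force: [0.4, -0.2, -1.0]
gripper_width: 0.057
```

```bash
python3 - <<'E'
from h import *
print(r.get_state()['tcp_pos'],r.get_state()['eef_rot'])
cal=r.get_calibration('wrist'); im,d=r.capture('wrist'); print(cal['origin'])
it,dt=r.capture('top'); ct=r.get_calibration('top')
isc,ds=r.capture('scene')
for n in ['roller_center','head_grip','fence']: pin('wrist',cal,n,k=1)
analyse(fcloud(cal,d))
cv2.imwrite('pics/w2.png',im)
cv2.imwrite('pics/s2.png',cv2.resize(isc[190:320,260:420],None,fx=4,fy=4,interpolation=cv2.INTER_CUBIC))
E
```

```text
[0.5570676  0.13535613 0.22894678] [-1.78901396e+02  3.73870986e-02 -6.29624334e+01]
[0.58978711 0.06333343 0.38804297]
wrist pinpoint roller_center 0.8 [0.5374 0.0818 0.0227] 
wrist pinpoint head_grip 0.57 [0.5362 0.0927 0.0877] 
wrist pinpoint fence 0.65 [0.5676 0.0815 0.0051] 
fence (array([583.8, 138.9]), array([ 56.9, 167.8]), np.float32(61.6)) 813 z 0.0328
head (array([534.9,  91.5]), array([18.8, 44.1]), np.float32(142.6)) 816 0.0947
fence rel bolt x pct [-0.3 12.3 15.7 41.8 45.9 46.2 77.4] y [-21.7 -18.4 103.1 136.3]
plate x (expect -60..105) [-60.9 -59.3 -58.6 -57.  102.4 103.3 104.  105.1]
```

View pics/w2.png

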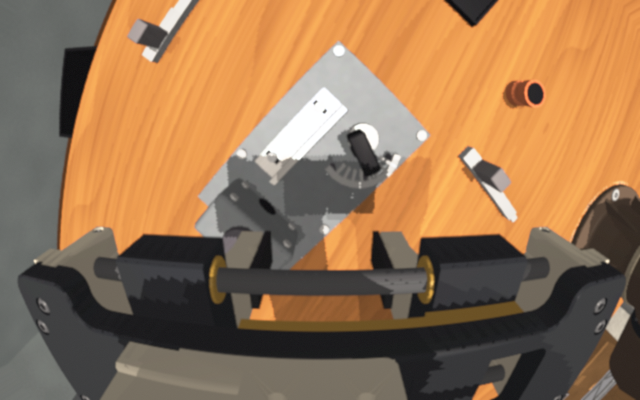

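```bash
python3 - <<'E'
from h import *
plan([.49,-.19,.22],-101,dmax=.039)
E
```

```text
9 rows; from [0.5536 0.1316 0.2258] [-1.7925e+02  3.0000e-02 -6.2650e+01] D [-0.0636 -0.3216 -0.0058] A -38.35
[{"travel":[0.0285,0.0227,0.0006],"spin":4.26},{"travel":[0.0301,0.0205,0.0006],"spin":4.26},{"travel":[0.0315,0.0182,0.0006],"spin":4.26},{"travel":[0.0328,0.0158,0.0006],"spin":4.26},{"travel":[0.0339,0.0133,0.0006],"spin":4.26}]
[{"travel":[0.0348,0.0108,0.0006],"spin":4.26},{"travel":[0.0355,0.0082,0.0006],"spin":4.26},{"travel":[0.0360,0.0055,0.0006],"spin":4.26},{"travel":[0.0363,0.0028,0.0006],"spin":4.26}]
```

{"fn": "send_rows", "kwargs": {
  "motion": [
    {"travel": [0.0285,0.0227,0.0006],"spin": 4.3},
    {"travel": [0.0301,0.0205,0.0006],"spin": 4.3},
    {"travel": [0.0315,0.0182,0.0006],"spin": 4.3},
    {"travel": [0.0328,0.0158,0.0006],"spin": 4.3},
    {"travel": [0.0339,0.0133,0.0006],"spin": 4.3}
  ]
}}

```text
time_s: 8.48
tcp_pos: [0.5155, -0.0498, 0.2178]
eef_rot: [-179.6, 0.2, -84.0]
contact_force: [0.6, -1.6, -0.2]
gripper_width: 0.057
```

{"fn": "send_rows", "kwargs": {
  "motion": [
    {"travel": [0.0348,0.0108,0.0006],"spin": 4.2},
    {"travel": [0.0355,0.0082,0.0006],"spin": 4.2},
    {"travel": [0.036,0.0055,0.0006],"spin": 4.2},
    {"travel": [0.02,0.0028,0.0006],"spin": 3.5},
    {"travel": [0,0,0],"spin": 0}
  ]
}}

```text
time_s: 8.9
tcp_pos: [0.4803, -0.1886, 0.212]
eef_rot: [179.9, 0.2, -100.9]
contact_force: [-0.5, -0.3, -0.2]
gripper_width: 0.0571
```

```bash
python3 - <<'E'
from h import *
s=r.get_state(); print(s['tcp_pos'],s['eef_rot'])
cal=r.get_calibration('wrist'); im,d=r.capture('wrist')
for n in ['gauge','gauge_grip','gauge_nose','tray']: pin('wrist',cal,n,k=2)
P=fcloud(cal,d).reshape(-1,3)
def s(z0,z1): return P[(P[:,0]>.42)&(P[:,0]<.56)&(P[:,1]>-.32)&(P[:,1]<-.13)&(P[:,2]>z0)&(P[:,2]<z1)]
for z in [(.07,.085),(.0195,.028),(.011,.018)]:
    q=s(*z); print(z,len(q),rect(q),np.median(q[:,2]))
np.save('gtop.npy',s(.0195,.028)); cv2.imwrite('pics/w3.png',im)
E
```

```text
[ 0.4802588  -0.18860455  0.21200762] [ 179.91123716    0.19686726 -100.9191531 ]
wrist pinpoint gauge 0.95 [ 0.4912 -0.2213  0.0029] 
wrist pinpoint gauge_grip 0.57 [ 0.4789 -0.2592  0.0626] 
wrist pinpoint gauge_nose 0.55 [ 0.5082 -0.1569  0.0037] 
wrist pinpoint tray 0.7 [ 0.4826 -0.2119  0.0026] 
(0.07, 0.085) 565 (array([ 481.1, -258.8]), array([20.6, 25. ]), np.float32(78.4)) 0.0768948068591177
(0.0195, 0.028) 1379 (array([ 489.3, -225.2]), array([ 20.7, 134.2]), np.float32(76.2)) 0.02304589893407405
(0.011, 0.018) 1304 (array([ 485.9, -213. ]), array([ 69.7, 171.2]), np.float32(77.1)) 0.01590395835555361
```

View pics/w3.png

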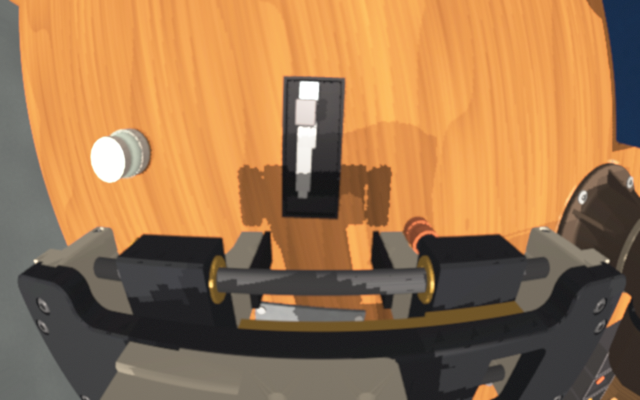

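```bash
python3 - <<'E'
from h import *
plan([.4811,-.2588,.10],-102.3,dmax=.03)
E
```

```text
5 rows; from [ 0.4826 -0.1847  0.2127] [-179.98    0.23 -100.48] D [-0.0015 -0.0741 -0.1127] A -1.82
[{"travel":[0.0146,-0.0024,0.0225],"spin":0.36},{"travel":[0.0146,-0.0025,0.0225],"spin":0.36},{"travel":[0.0146,-0.0026,0.0225],"spin":0.36},{"travel":[0.0146,-0.0027,0.0225],"spin":0.36},{"travel":[0.0146,-0.0028,0.0225],"spin":0.36}]
```

{"fn": "send_rows", "kwargs": {
  "motion": [
    {"travel": [0.0146,-0.0024,0.0225],"spin": 0.4},
    {"travel": [0.0146,-0.0025,0.0225],"spin": 0.4},
    {"travel": [0.0146,-0.0026,0.0225],"spin": 0.4},
    {"travel": [0.0146,-0.0027,0.0225],"spin": 0.4},
    {"travel": [0.0146,-0.0028,0.0225],"spin": 0.4}
  ]
}}

```text
time_s: 9.57
tcp_pos: [0.49, -0.2541, 0.1031]
eef_rot: [-179.1, 0.3, -101.4]
contact_force: [0.5, -0.4, -0.3]
gripper_width: 0.0571
```

{"fn": "send_rows", "kwargs": {
  "motion": [
    {"travel": [0,0,0],"spin": 0},
    {"travel": [0,0,0],"spin": 0},
    {"travel": [0,0,0],"spin": 0}
  ]
}}

```text
time_s: 9.82
tcp_pos: [0.4884, -0.2525, 0.0979]
eef_rot: [-179.6, 0.3, -101.2]
contact_force: [0.2, 0.3, -0.4]
gripper_width: 0.0567
```

```bash
python3 - <<'E'
from h import *
plan([.4811,-.2588,.042],-102.3,dmax=.015)
E
```

```text
4 rows; from [ 0.4884 -0.2525  0.0979] [-179.63    0.3  -101.2 ] D [-0.0073 -0.0063 -0.0559] A -1.1
[{"travel":[0.0019,0.0015,0.0140],"spin":0.27},{"travel":[0.0019,0.0015,0.0140],"spin":0.27},{"travel":[0.0019,0.0015,0.0140],"spin":0.27},{"travel":[0.0019,0.0014,0.0140],"spin":0.27}]
```

{"fn": "send_rows", "kwargs": {
  "motion": [
    {"travel": [0.004,0.004,0.003],"spin": 1.0},
    {"travel": [0.0025,0.0025,0.012],"spin": 0.2},
    {"travel": [0,0,0.014],"spin": 0},
    {"travel": [0,0,0.014],"spin": 0},
    {"travel": [0,0,0.006],"spin": 0}
  ]
}}

```text
time_s: 10.23
tcp_pos: [0.4864, -0.255, 0.0548]
eef_rot: [-178.8, 0.3, -102.2]
contact_force: [-0.2, 0.3, -0.5]
gripper_width: 0.057
```

{"fn": "send_rows", "kwargs": {
  "motion": [
    {"travel": [0,0,0],"spin": 0},
    {"travel": [0,0,0],"spin": 0}
  ]
}}

```text
time_s: 10.4
tcp_pos: [0.4865, -0.2543, 0.0553]
eef_rot: [-178.8, 0.3, -102.1]
contact_force: [-0.6, 0.6, -0.7]
gripper_width: 0.0567
```

{"fn": "send_rows", "kwargs": {
  "motion": [
    {"travel": [0.0055,0.0044,0.006],"spin": 0},
    {"travel": [0,0,0.006],"spin": 0},
    {"travel": [0,0,0],"spin": 0}
  ]
}}

```text
time_s: 10.65
tcp_pos: [0.4826, -0.259, 0.0449]
eef_rot: [-178.5, 0.3, -102.1]
contact_force: [-0.1, -0.3, 0.2]
gripper_width: 0.0565
```

{"fn": "send_rows", "kwargs": {
  "motion": [
    {"travel": [0,0.0014,0.0025],"spin": 0},
    {"travel": [0,0,0],"spin": 0},
    {"travel": [0,0,0],"spin": 0}
  ]
}}

```text
time_s: 10.9
tcp_pos: [0.4812, -0.259, 0.0424]
eef_rot: [-178.5, 0.3, -102.1]
contact_force: [0.5, 0.1, 0.4]
gripper_width: 0.057
```

{"fn": "send_rows", "kwargs": {
  "motion": [
    {"travel": [0,0,0],"spin": 0},
    {"travel": [0,0,0],"spin": 0},
    {"travel": [0,0,0],"spin": 0},
    {"travel": [0,0,0],"spin": 0},
    {"travel": [0,0,0],"spin": 0}
  ],
  "gripper": -1,
  "squeeze": 35
}}

```text
time_s: 11.32
tcp_pos: [0.4815, -0.2591, 0.0428]
eef_rot: [-178.5, 0.3, -102.1]
contact_force: [-0.5, 0.2, -1.4]
gripper_width: 0.0289
```

{"fn": "send_rows", "kwargs": {
  "motion": [
    {"travel": [0,0,0],"spin": 0},
    {"travel": [0,0,0],"spin": 0},
    {"travel": [0,0,0],"spin": 0},
    {"travel": [0,0,0],"spin": 0},
    {"travel": [0,0,0],"spin": 0}
  ]
}}

```text
time_s: 11.73
tcp_pos: [0.4816, -0.2591, 0.0429]
eef_rot: [-178.5, 0.3, -102.1]
contact_force: [0.3, -0.4, -0.2]
gripper_width: 0.0201
```

{"fn": "send_rows", "kwargs": {
  "motion": [
    {"travel": [0,0,-0.01],"spin": 0},
    {"travel": [0,0,-0.02],"spin": 0},
    {"travel": [0,0,-0.02],"spin": 0},
    {"travel": [0,0,0],"spin": 0},
    {"travel": [0,0,0],"spin": 0}
  ]
}}

```text
time_s: 12.15
tcp_pos: [0.4779, -0.2585, 0.0947]
eef_rot: [-178.8, 0.3, -102.2]
contact_force: [-0.5, 0.3, -2.4]
gripper_width: 0.0195
```

```bash
python3 - <<'E'
from h import *
plan([.5128,-.0746,.09],-107,dmax=.025)
E
```

```text
8 rows; from [ 0.4779 -0.2585  0.0947] [-178.79    0.33 -102.15] D [ 0.0349  0.1839 -0.0047] A -4.85
[{"travel":[-0.0234,0.0006,0.0006],"spin":0.61},{"travel":[-0.0234,0.0008,0.0006],"spin":0.61},{"travel":[-0.0234,0.0011,0.0006],"spin":0.61},{"travel":[-0.0234,0.0013,0.0006],"spin":0.61},{"travel":[-0.0233,0.0016,0.0006],"spin":0.61}]
[{"travel":[-0.0233,0.0018,0.0006],"spin":0.61},{"travel":[-0.0233,0.0021,0.0006],"spin":0.61},{"travel":[-0.0233,0.0023,0.0006],"spin":0.61}]
```

{"fn": "send_rows", "kwargs": {
  "motion": [
    {"travel": [-0.0234,0.0006,0.0006],"spin": 0.6},
    {"travel": [-0.0234,0.0008,0.0006],"spin": 0.6},
    {"travel": [-0.0234,0.0011,0.0006],"spin": 0.6},
    {"travel": [-0.0234,0.0013,0.0006],"spin": 0.6},
    {"travel": [-0.0233,0.0016,0.0006],"spin": 0.6}
  ]
}}

```text
time_s: 12.57
tcp_pos: [0.498, -0.143, 0.0908]
eef_rot: [-178.9, 0.4, -105.7]
contact_force: [0.9, -0.3, -2.1]
gripper_width: 0.0199
```

{"fn": "send_rows", "kwargs": {
  "motion": [
    {"travel": [-0.0233,0.0018,0.0006],"spin": 0.6},
    {"travel": [-0.0233,0.0021,0.0006],"spin": 0.6},
    {"travel": [-0.01,0.0023,0.0006],"spin": 0.6},
    {"travel": [0,0,0],"spin": 0},
    {"travel": [0,0,0],"spin": 0}
  ]
}}

```text
time_s: 12.98
tcp_pos: [0.5063, -0.0804, 0.0864]
eef_rot: [-179.2, 0.3, -107.4]
contact_force: [0.2, -0.9, -3.3]
gripper_width: 0.0196
```

```bash
python3 - <<'E'
from h import *
plan([.5128,-.0746,.05],-107,dmax=.015)
E
```

```text
3 rows; from [ 0.5063 -0.0804  0.0864] [-179.21    0.34 -107.42] D [ 0.0065  0.0058 -0.0364] A 0.42
[{"travel":[-0.0025,-0.0015,0.0121],"spin":-0.14},{"travel":[-0.0025,-0.0015,0.0121],"spin":-0.14},{"travel":[-0.0025,-0.0015,0.0121],"spin":-0.14}]
```

{"fn": "send_rows", "kwargs": {
  "motion": [
    {"travel": [-0.0005,-0.0015,0.011],"spin": -0.2},
    {"travel": [-0.0005,-0.0015,0.011],"spin": -0.2},
    {"travel": [0,-0.0015,0.009],"spin": 0},
    {"travel": [0,0,0],"spin": 0},
    {"travel": [0,0,0],"spin": 0}
  ]
}}

```text
time_s: 13.4
tcp_pos: [0.5102, -0.0833, 0.0534]
eef_rot: [-179.3, 0.3, -107.0]
contact_force: [0.6, -1.5, -1.6]
gripper_width: 0.02
```

```bash
cat >> h.py <<'E'
def rel():
    s=r.get_state(); a=np.radians(-17); ex=np.array([np.cos(a),np.sin(a)]); ey=np.array([-np.sin(a),np.cos(a)])
    d=(np.array(s['tcp_pos'])[:2]-[.5354,.091])*1000
    print('t',s['time_s'],'gauge rel bolt x %.1f (want 26.8) nose stand y %.1f  under z %.1f yaw err %.2f'%(d@ex,d@ey+102,s['tcp_pos'][2]*1000-38.8,s['eef_rot'][2]+107),s['eef_rot'].round(2),s['contact_force'].round(1))
E
python3 - <<'E'
from h import *
rel()
cal=r.get_calibration('wrist'); im,d=r.capture('wrist'); cv2.imwrite('pics/w4.png',im)
isc,ds=r.capture('scene'); cv2.imwrite('pics/s4.png',cv2.resize(isc[180:320,250:430],None,fx=4.4,fy=4.2,interpolation=cv2.INTER_CUBIC))
for n in ['gauge_nose','gauge']: pin('scene',r.get_calibration('scene'),n,k=4)
E
```

```text
t 13.4 gauge rel bolt x 26.9 (want 26.8) nose stand y -72.1  under z 14.6 yaw err -0.04 [-179.31    0.28 -107.04] [ 0.6 -1.5 -1.6]
scene pinpoint gauge_nose 0.95 [0.326  0.2941 0.0025] [494. 276.]
scene pinpoint gauge_nose 0.72 [0.5429 0.0103 0.0156] [331. 236.]
scene pinpoint gauge_nose 0.63 [ 8.076e-01 -2.650e-02 -6.000e-04] [217. 283.]
scene pinpoint gauge_nose 0.58 [0.2726 0.0705 0.0033] [430. 210.]
scene pinpoint gauge 0.97 [0.3344 0.0538 0.0034] [408. 216.]
scene pinpoint gauge 0.92 [0.2806 0.25   0.0003] [489. 255.]
scene pinpoint gauge 0.83 [8.226e-01 3.720e-02 2.000e-04] [224. 308.]
```

View pics/s4.png

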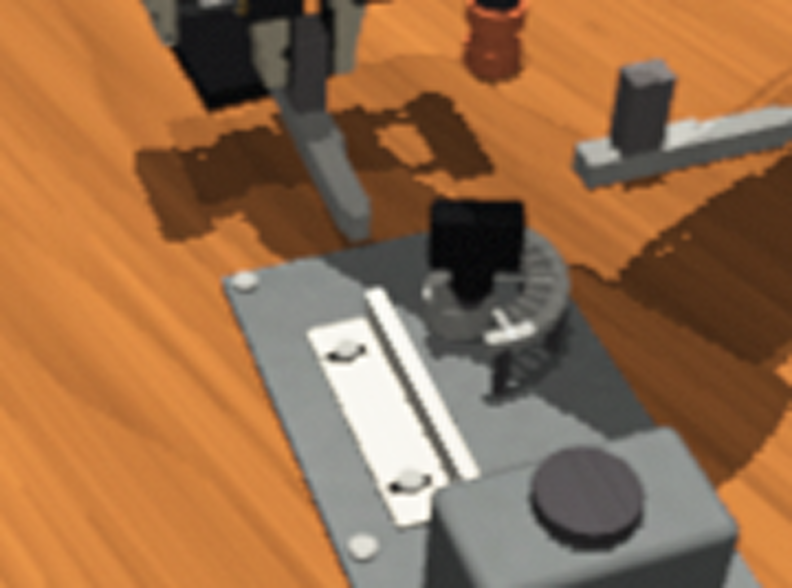

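{"fn": "send_rows", "kwargs": {
  "motion": [
    {"travel": [-0.01,0,0.0035],"spin": 0},
    {"travel": [-0.012,0,0],"spin": 0},
    {"travel": [-0.012,0,0],"spin": 0},
    {"travel": [0,0,0],"spin": 0},
    {"travel": [0,0,0],"spin": 0}
  ]
}}

```text
time_s: 14.02
tcp_pos: [0.5232, -0.0464, 0.0526]
eef_rot: [-179.0, 0.4, -107.0]
contact_force: [-0.9, 0.2, -2.1]
gripper_width: 0.0199
```

```bash
python3 -c "from h import *; rel()"
```

```text
t 14.0167 gauge rel bolt x 28.5 (want 26.8) nose stand y -33.0  under z 13.8 yaw err -0.02 [-179.03    0.44 -107.02] [-0.9  0.2 -2.1]
```

{"fn": "send_rows", "kwargs": {
  "motion": [
    {"travel": [0,0.0017,0.0035],"spin": 0},
    {"travel": [0,0,0],"spin": 0},
    {"travel": [0,0,0],"spin": 0}
  ]
}}

```text
time_s: 14.27
tcp_pos: [0.5218, -0.0444, 0.0489]
eef_rot: [-179.0, 0.5, -106.9]
contact_force: [-0.6, -0.6, -3.0]
gripper_width: 0.0199
```

```bash
python3 -c "from h import *; rel()"
```

```text
t 14.2667 gauge rel bolt x 26.6 (want 26.8) nose stand y -31.5  under z 10.1 yaw err 0.10 [-179.01    0.46 -106.9 ] [-0.6 -0.6 -3. ]
```

{"fn": "send_rows", "kwargs": {
  "motion": [
    {"travel": [-0.006,0.0002,0],"spin": 0},
    {"travel": [-0.006,0.0002,0],"spin": 0},
    {"travel": [-0.006,0.0002,0],"spin": 0},
    {"travel": [-0.006,0.0002,0],"spin": 0},
    {"travel": [0,0,0],"spin": 0}
  ]
}}

```text
time_s: 14.68
tcp_pos: [0.5284, -0.0196, 0.049]
eef_rot: [-179.0, 0.5, -107.0]
contact_force: [0.0, 0.1, -2.1]
gripper_width: 0.02
```

```bash
python3 -c "from h import *; rel()"
```

```text
t 14.6833 gauge rel bolt x 25.7 (want 26.8) nose stand y -5.8  under z 10.2 yaw err -0.00 [-179.02    0.45 -107.  ] [ 0.   0.1 -2.1]
```

{"fn": "send_rows", "kwargs": {
  "motion": [
    {"travel": [-0.002,-0.0012,0],"spin": 0},
    {"travel": [-0.006,0,0],"spin": 0},
    {"travel": [-0.006,0,0],"spin": 0},
    {"travel": [-0.005,0,0],"spin": 0},
    {"travel": [0,0,0],"spin": 0}
  ]
}}

```text
time_s: 15.1
tcp_pos: [0.5361, 0.0005, 0.0493]
eef_rot: [-179.0, 0.5, -107.0]
contact_force: [0.5, 0.1, -1.8]
gripper_width: 0.0198
```

```bash
python3 -c "from h import *; rel()"
```

```text
t 15.1 gauge rel bolt x 27.1 (want 26.8) nose stand y 15.6  under z 10.5 yaw err 0.02 [-179.01    0.46 -106.98] [ 0.5  0.1 -1.8]
```

No contact; in the gap. Further in.

{"fn": "send_rows", "kwargs": {
  "motion": [
    {"travel": [-0.006,0.0002,0],"spin": 0},
    {"travel": [-0.006,0,0],"spin": 0},
    {"travel": [-0.006,0,0],"spin": 0},
    {"travel": [-0.002,0,0],"spin": 0},
    {"travel": [0,0,0],"spin": 0}
  ]
}}

```text
time_s: 15.52
tcp_pos: [0.5423, 0.0221, 0.0493]
eef_rot: [-179.0, 0.5, -107.0]
contact_force: [-0.1, -0.1, -2.6]
gripper_width: 0.0199
```

```bash
python3 - <<'E'
from h import *
rel()
im,_=r.capture('scene'); cv2.imwrite('pics/s5.png',cv2.resize(im[180:320,250:430],None,fx=4.4,fy=4.2,interpolation=cv2.INTER_CUBIC))
pin('scene',r.get_calibration('scene'),'gauge_nose',k=4)
E
```

```text
t 15.5167 gauge rel bolt x 26.8 (want 26.8) nose stand y 38.1  under z 10.5 yaw err 0.04 [-179.02    0.45 -106.96] [-0.1 -0.1 -2.6]
scene pinpoint gauge_nose 0.94 [ 0.2726  0.0692 -0.0009] [429. 211.]
scene pinpoint gauge_nose 0.94 [0.3253 0.2945 0.003 ] [494. 276.]
scene pinpoint gauge_nose 0.9 [ 0.8063 -0.0259  0.0022] [218. 282.]
scene pinpoint gauge_nose 0.73 [0.5725 0.1179 0.0115] [351. 273.]
```

View pics/s5.png

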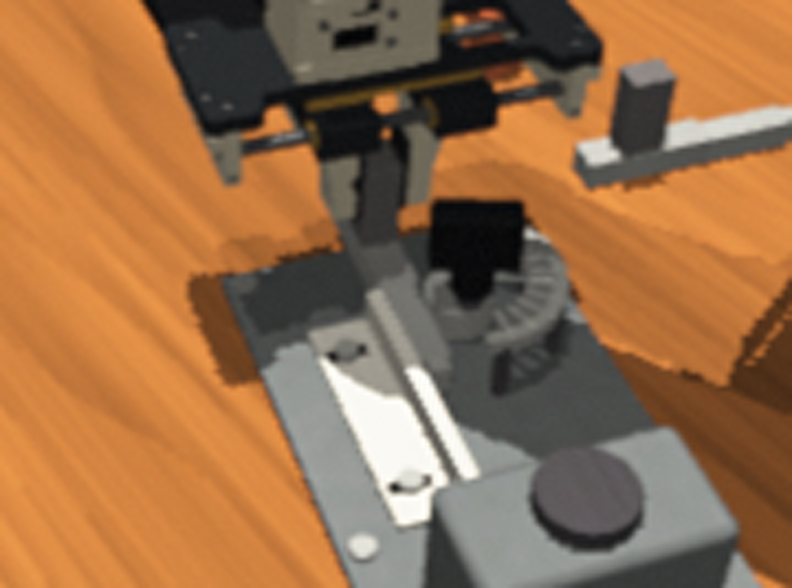

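{"fn": "send_rows", "kwargs": {
  "motion": [
    {"travel": [0.006,0,0],"spin": 0},
    {"travel": [0.008,0,0],"spin": 0},
    {"travel": [0.008,0,0],"spin": 0},
    {"travel": [0.006,0,0],"spin": 0},
    {"travel": [0,0,0],"spin": 0}
  ]
}}

```text
time_s: 16.03
tcp_pos: [0.5321, -0.0087, 0.0489]
eef_rot: [-179.1, 0.4, -107.0]
contact_force: [0.0, 0.0, -3.4]
gripper_width: 0.0198
```

```bash
python3 -c "from h import *; rel()"
```

```text
t 16.0333 gauge rel bolt x 26.0 (want 26.8) nose stand y 5.7  under z 10.1 yaw err 0.01 [-179.08    0.42 -106.99] [ 0.   0.  -3.4]
```

{"fn": "send_rows", "kwargs": {
  "motion": [
    {"travel": [0.006,-0.001,0],"spin": 0},
    {"travel": [0.01,0,0],"spin": 0},
    {"travel": [0.012,0,0],"spin": 0},
    {"travel": [0.015,0,0],"spin": 0},
    {"travel": [0.02,0,0],"spin": 0}
  ]
}}

```text
time_s: 16.45
tcp_pos: [0.5143, -0.0724, 0.0487]
eef_rot: [-179.0, 0.5, -106.9]
contact_force: [0.2, 0.3, -2.8]
gripper_width: 0.02
```

{"fn": "send_rows", "kwargs": {
  "motion": [
    {"travel": [0.01,0,-0.015],"spin": 0},
    {"travel": [0,0,-0.02],"spin": 0},
    {"travel": [0,0,-0.012],"spin": 0},
    {"travel": [0,0,0],"spin": 0}
  ]
}}

```text
time_s: 16.78
tcp_pos: [0.5056, -0.0896, 0.0956]
eef_rot: [-179.3, 0.3, -107.2]
contact_force: [0.2, 0.5, -2.3]
gripper_width: 0.0202
```

```bash
python3 - <<'E'
from h import *
rel()
plan([.4815,-.2585,.085],-102.3,dmax=.025)
E
```

```text
t 16.7833 gauge rel bolt x 24.3 (want 26.8) nose stand y -79.4  under z 56.8 yaw err -0.16 [-179.29    0.3  -107.16] [ 0.2  0.5 -2.3]
7 rows; from [ 0.5056 -0.0896  0.0956] [-179.29    0.3  -107.16] D [-0.0241 -0.1689 -0.0106] A 4.86
[{"travel":[0.0241,-0.0038,0.0015],"spin":-0.69},{"travel":[0.0241,-0.0035,0.0015],"spin":-0.69},{"travel":[0.0242,-0.0032,0.0015],"spin":-0.69},{"travel":[0.0242,-0.0030,0.0015],"spin":-0.69},{"travel":[0.0242,-0.0027,0.0015],"spin":-0.69}]
[{"travel":[0.0243,-0.0024,0.0015],"spin":-0.69},{"travel":[0.0243,-0.0021,0.0015],"spin":-0.69}]
```

{"fn": "send_rows", "kwargs": {
  "motion": [
    {"travel": [0.0241,-0.0038,0.001],"spin": -0.7},
    {"travel": [0.0241,-0.0035,0.001],"spin": -0.7},
    {"travel": [0.0242,-0.0032,0.001],"spin": -0.7},
    {"travel": [0.0242,-0.003,0.001],"spin": -0.7},
    {"travel": [0.0242,-0.0027,0.001],"spin": -0.7}
  ]
}}

```text
time_s: 17.2
tcp_pos: [0.4881, -0.2132, 0.0893]
eef_rot: [-179.0, 0.4, -103.2]
contact_force: [-0.2, 0.8, -1.9]
gripper_width: 0.0199
```

{"fn": "send_rows", "kwargs": {
  "motion": [
    {"travel": [0.0243,-0.0024,0.001],"spin": -0.7},
    {"travel": [0.018,-0.0021,0.001],"spin": -0.7},
    {"travel": [0,0,0],"spin": 0},
    {"travel": [0,0,0],"spin": 0}
  ]
}}

```text
time_s: 17.53
tcp_pos: [0.4789, -0.2626, 0.0832]
eef_rot: [-179.2, 0.4, -102.0]
contact_force: [-0.4, 0.5, -1.3]
gripper_width: 0.0201
```

```bash
python3 - <<'E'
from h import *
plan([.4815,-.2585,.0445],-102.3,dmax=.015)
E
```

```text
3 rows; from [ 0.4789 -0.2626  0.0832] [-179.22    0.36 -101.98] D [ 0.0026  0.0041 -0.0387] A -0.32
[{"travel":[-0.0015,-0.0006,0.0129],"spin":0.11},{"travel":[-0.0015,-0.0006,0.0129],"spin":0.11},{"travel":[-0.0015,-0.0006,0.0129],"spin":0.11}]
```

{"fn": "send_rows", "kwargs": {
  "motion": [
    {"travel": [-0.004,-0.002,0.004],"spin": 0},
    {"travel": [0,0,0.01],"spin": 0},
    {"travel": [0,0,0.01],"spin": 0},
    {"travel": [0,0,0.008],"spin": 0},
    {"travel": [0,0,0],"spin": 0}
  ]
}}

```text
time_s: 17.95
tcp_pos: [0.4816, -0.2568, 0.0466]
eef_rot: [-179.3, 0.4, -101.9]
contact_force: [-0.4, -0.2, -2.1]
gripper_width: 0.0196
```

```bash
python3 - <<'E'
from h import *
plan([.4815,-.2585,.0435],-102.3,dmax=.015)
E
```

```text
1 rows; from [ 0.4816 -0.2568  0.0466] [-179.28    0.4  -101.93] D [-0.0001 -0.0017 -0.0031] A -0.37
[{"travel":[0.0017,-0.0002,0.0031],"spin":0.37}]
```

{"fn": "send_rows", "kwargs": {
  "motion": [
    {"travel": [0.0015,0,0.003],"spin": 0},
    {"travel": [0,0,0.001],"spin": 0},
    {"travel": [0,0,0],"spin": 0}
  ]
}}

```text
time_s: 18.2
tcp_pos: [0.4819, -0.2578, 0.0429]
eef_rot: [-179.3, 0.3, -101.7]
contact_force: [-0.6, 0.4, -1.9]
gripper_width: 0.0195
```

{"fn": "send_rows", "kwargs": {
  "motion": [
    {"travel": [0,0,0.0006],"spin": 0},
    {"travel": [0,0,0],"spin": 0}
  ]
}}

```text
time_s: 18.37
tcp_pos: [0.4823, -0.2578, 0.0428]
eef_rot: [-179.3, 0.3, -101.7]
contact_force: [-0.7, -0.6, -2.1]
gripper_width: 0.0201
```

{"fn": "send_rows", "kwargs": {
  "motion": [
    {"travel": [0,0,0],"spin": 0},
    {"travel": [0,0,0],"spin": 0},
    {"travel": [0,0,0],"spin": 0},
    {"travel": [0,0,0],"spin": 0},
    {"travel": [0,0,0],"spin": 0}
  ],
  "gripper": 0.3
}}

```text
time_s: 18.78
tcp_pos: [0.4837, -0.2578, 0.0433]
eef_rot: [-179.1, 0.3, -101.6]
contact_force: [0.4, -0.9, -0.5]
gripper_width: 0.0471
```

{"fn": "send_rows", "kwargs": {
  "motion": [
    {"travel": [0,0,-0.015],"spin": 0},
    {"travel": [0,0,-0.03],"spin": 0},
    {"travel": [0,0,-0.04],"spin": 0},
    {"travel": [-0.03,0,-0.03],"spin": 0},
    {"travel": [-0.03,0,-0.02],"spin": 0}
  ]
}}

```text
time_s: 19.2
tcp_pos: [0.4892, -0.2009, 0.1771]
eef_rot: [-179.9, 0.3, -102.0]
contact_force: [1.3, -0.1, -0.7]
gripper_width: 0.0569
```

{"fn": "send_rows", "kwargs": {
  "motion": [
    {"travel": [0,0,-0.01],"spin": 0},
    {"travel": [0,0,0],"spin": 0},
    {"travel": [0,0,0],"spin": 0}
  ]
}}

```text
time_s: 19.45
tcp_pos: [0.4932, -0.1975, 0.1941]
eef_rot: [-179.3, 0.4, -101.8]
contact_force: [0.6, 0.3, -0.8]
gripper_width: 0.0572
```

```bash
python3 - <<'E'
from h import *
s=r.get_state(); print(s['tcp_pos'],s['eef_rot'],s['contact_force'])
cal=r.get_calibration('wrist'); im,d=r.capture('wrist')
for n in ['gauge','tray']: pin('wrist',cal,n,k=1)
P=fcloud(cal,d).reshape(-1,3)
def s(z0,z1): return P[(P[:,0]>.42)&(P[:,0]<.56)&(P[:,1]>-.32)&(P[:,1]<-.13)&(P[:,2]>z0)&(P[:,2]<z1)]
for z in [(.07,.085),(.0195,.028),(.011,.018)]:
    q=s(*z); print(z,len(q),rect(q) if len(q) else '',np.median(q[:,2]))
cv2.imwrite('pics/w6.png',im)
isc,_=r.capture('scene')
for n in ['valve','jar','coupling','head_grip','roller_center','fence']: pin('scene',r.get_calibration('scene'),n,k=1)
it,dt=r.capture('top'); analyse(cloud(r.get_calibration('top'),dt))
E
```

```text
[ 0.49317036 -0.19750898  0.19410486] [-179.27817547    0.37877787 -101.79063804] [ 0.55053613  0.31230888 -0.76791561]
wrist pinpoint gauge 0.88 [ 0.4912 -0.2167  0.0028] 
wrist pinpoint tray 0.93 [ 0.486  -0.2158  0.0009] 
(0.07, 0.085) 635 (array([ 481.2, -258.2]), array([19.7, 25.2]), np.float32(78.2)) 0.07685321713139537
(0.0195, 0.028) 1453 (array([ 489.3, -223.2]), array([ 19.6, 133.2]), np.float32(77.9)) 0.0230383497485388
(0.011, 0.018) 1519 (array([ 485.5, -213. ]), array([ 70.2, 170.6]), np.float32(77.0)) 0.01591145141202205
scene pinpoint valve 0.92 [ 0.7566 -0.1114  0.0028] [223. 247.]
scene pinpoint jar 0.76 [ 0.7319 -0.2657 -0.0008] [207. 208.]
scene pinpoint coupling 0.78 [ 0.3682 -0.0833  0.0027] [362. 193.]
scene pinpoint roller_center 0.84 [0.5346 0.0806 0.0227] [353. 251.]
scene pinpoint fence 0.78 [0.5699 0.0817 0.0113] [341. 262.]
fence (array([613.6, 177.1]), array([18.4, 70.1]), np.float32(51.3)) 33 z 0.0328
head (array([0., 0.]), array([0., 0.]), np.float32(0.0)) 0 nan
fence rel bolt x pct [523.1 523.1 523.5 528.  552.8 555.1 556.5] y [312.8 314.3 377.9 378. ]
  return _methods._mean(a, axis=axis, dtype=dtype,
  ret = ret.dtype.type(ret / rcount)
Traceback (most recent call last):
  File "h.py", line 49, in analyse
    print('plate x (expect -60..105)',np.percentile(l[:,0],[0,.5,1,2,98,99,99.5,100]).round(1))
                                      ~~~~~~~~~~~~~^^^^^^^^^^^^^^^^^^^^^^^^^^^^^^^^^^
IndexError: index -1 is out of bounds for axis 0 with size 0
```

View pics/w6.png

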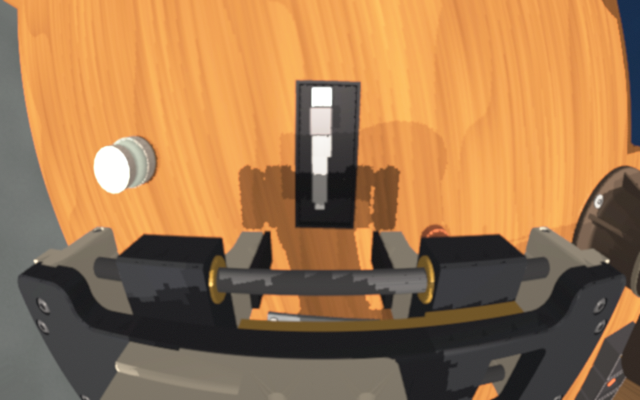

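```bash
python3 -c "
from plant import r
print(r.get_state()['time_s'], r.close_job())"
```

```text
the job is handed in; nothing more can be done
20.0 None
```

The job is done and handed in at 20 s of the 51 allowed; no verdict was reported.

- **Setting:** I gripped the head, pressed it about 8.5 mm (about 8 N), turned it 60° counterclockwise (four notches) and let it up. The bar then measured 142.6°, against 143° expected, and its top was back at its starting height. From the bolt-to-fence distance I work out a gap of about 18.3 mm.
- **Proving:** I took the gauge from the tray and ran it flat between roller and fence. The nose came to about y 38 mm of the stand by the arm's pose and 36.5 mm by the network, roughly 45 mm past the roller's centre. I felt no contact and did not push on until the wide part stopped on the roller, so that part rests on the computed gap.
- **Final check:** The gauge lies flat in the tray, at the same heights as at the start and within about 1 mm of where it was. The network places the valve, jar and coupling within about 4 mm of their start, which is its own error. The gripper is clear and open.
- **Failed check:** The last top-camera measurement of fence and head gave nothing, because the arm blocked the view. The head was therefore last measured just after it was set, before the gauge was run through. The roller position from the scene camera at the end agrees with the setting to within a few millimetres.

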